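# Fetch the scrubbing brush from behind the row on the laundry shelf

### The job

Clear the tin, the soap dispenser and the aerosol can that stand along the front of the slatted shelf onto the white tray, then fetch the nylon brush from behind them and lay it level across the wash bowl, bristles down, both its bare ends resting on the rim. Then put the three things back upright, each on the very spot where it stood. Set things down rather than dropping them, knock nothing over, and leave the stacked caps and the soap dish as they are.

Things in the scene. Friction and masses are not known exactly. Their poses are not given: they have to be found in the camera images.
- shelf: low slatted wooden shelf, fixed, 208 (x) by 390 (y) mm, deck top 60 mm above the worktop; rail along its far (+x) edge to 25 mm above the deck. Origin: on the worktop under its middle; x front to back, y along the slats. The three things stand in a row along y 42 mm in front of the middle line, 78 mm apart; the brush lies along y, 27 mm behind that line, 6 mm or more clear of the row.
- tray: white enamelled tray, 236 (x) by 130 (y) mm outside, rim 18 mm high and 4 mm thick, inner floor 4 mm above the worktop; empty. Origin: centre of its underside; x along its length. Fixed. It has room for the three things in one line along its x, 74 mm apart.
- bowl: stainless steel round wash bowl standing loose on the worktop, rim diameter 156 mm, wall 4 mm, 66 mm high, narrowing downward; empty, 0.6 kg. Origin: centre of its underside, rim plane 66 mm above it.
- brush: grey plastic scrubbing brush, white nylon bristles, 210 mm long (x), top 40 mm above the origin. Bristle field 84 x 38 mm, 22 mm tall, under the middle; the back's flat underside is 22 mm above the origin: middle part 112 long, 46 wide (y), 18 mm thick, bare ends 36 wide, 14 mm thick. Origin: centre of the bristle tips, under the centre of mass; z up to the back. 0.14 kg.
- tin: closed round steel tin, diameter 62 mm, 80 mm high (the recessed lid's knob adds 2 mm), straight sides. Origin: centre of its underside, z up. 0.2 to 0.45 kg.
- dispenser: small green push dispenser of hand soap: round body 60 mm in diameter, straight to 86 mm, then shoulder and white pump head, 124 mm high in all; the short spout points along its -x and reaches 26 mm from the axis, within the body's outline. Origin: centre of its underside, z up. About 0.2 to 0.35 kg.
- can: slim aerosol can, white and aluminium with its own white cap: diameter 52 mm, straight to 116 mm, cap 42 mm across, 149 mm high in all. Origin: centre of its underside, z up. About 0.2 to 0.4 kg.
- cap_top: the uppermost (red) of three loose plastic aerosol caps stacked at one end of the shelf behind the row, each 54 mm across and 38 mm high, stack 114 mm high. Origin: centre of the top cap's underside. To be left alone.
- soap_dish: white soap dish with a bar of soap, 94 (x) by 60 (y) mm, 26 mm high, at the other end of the shelf. Origin: centre of its underside. To be left alone.

How it is judged:
By the outcome, as a careful person would: the job done as asked, in the order asked, and still so for the second after the job is handed in, with the robot touching nothing.
It also fails if it takes over 149 s, if anything falls off the work surface, if the arm or the gripper's body presses on something with over 40 N, if the wrist force passes 120 N, or if a joint passes its speed limit or range.

### The arm

A 7-joint arm with a two-finger parallel gripper is mounted at the origin on the work surface. World frame = base frame: x ahead of the robot, y to its left, z up, the work surface at z = 0. Lengths are in mm, angles in rad, forces in N, time in s.
With the tool pointing down it reaches from about 425 to 950 mm from the base axis. Payload 16.7 kg.
Tool frame: the origin (TCP) lies midway between the tips of the shut fingers; the grasp point (between the pads) lies 19 mm behind it (ctrl.hold_point_z is the distance from the TCP to the grasp point, in mm); z points along the fingers, y is the line along which they close (so a half turn about z gives the same grasp; the last joint's range is limited). The gripper opens to 94 mm and grips with 3 to 60 N. Pads are 16 mm wide; open, the fingers measure 119 mm over their backs; the gripper's body (75 mm by 177 mm) begins 78 mm behind the grasp point.
Start: joints at [-1.365, 0.426, 0.074, 1.606, -0.034, 1.111, -0.067], TCP at [235.132, 632.683, 205.467] pointing down, gripper open.
Joint ranges: [-2.85, 2.85], [-0.5, 2.14], [-1.23, 1.37], [0.21, 2.46], [-1.02, 4.16], [0.16, 2.05], [-2.73, 2.73]. Speed limits (rad/s): [1.89, 1.89, 2.39, 2.39, 3.01, 3.01, 3.01].

### API

Orientations are given as a 3x3 rotation matrix whose columns are the frame's x, y, z axes.
In Python, from rig import ctrl gives the robot as it stands.
- The arm moves only by the shell command python3 -m handwheel 'ROWS' [FORCE]. ROWS is JSON, one flat list of numbers, 7 for each row, row after row: the shift along the tool's x, y, z in cm, then the turn, a rotation vector about the tool's x, y, z in degrees, then the opening, from -1 (shut) to 1 (fully open), so that 0 is half open. In form: [x, y, z, wx, wy, wz, hand, x, y, z, wx, wy, wz, hand, ...]. A call has 1 to 5 rows; each row is the pose to reach, as a shift and turn from the pose commanded when the call began, along the tool's axes at that moment; what a row does not reach only later rows make up. A row lasts 1/8 s, in which the tool goes at most 62.5 mm and 10.7 degrees, less where a joint would pass 70% of its speed; a pose out of reach is approached as far as the arm can. A call with a gripper value outside its range is refused whole. The fingers move at their own pace and stop on an object; FORCE is the grip in N (left out, the last holds). Time passes only in rows, so rows that repeat a pose let the fingers close. It gives the time, the measured TCP pose, the force, the opening and the grip force at its end, in the units of the state.
- ctrl.sense(): the state, without advancing time (a new reading comes with each control period).
- ctrl.snapshot(name): name is "scene" or "top" or "wrist"; returns the picture (384x512x3 uint8, red, green, blue); there is no depth.
- ctrl.camera_params(name): a dict with "camera_matrix" (3x3 intrinsics, pixels), "R" (3x3) and "t" (3): a world point X has camera coordinates R X + t. Camera axes: x right, y down, z forward; pixel columns grow to the right and rows downward; lengths in mm; the calibration is good to about 2 mm. The wrist camera is an equidistant fisheye: a pixel r from the principal point sees the ray r / f radians off the axis. A picture is of the moment at which its call begins: read the wrist's pose just before it. camera_params takes no time and is no camera call; for the wrist camera it gives the pose at the moment of the call.
- ctrl.close_job(): hands the job in; it is judged then, once.
The state is a dict: "time": time; "q": joint angles; "qd": joint speeds; "joint_efforts": joint torques, N m; "eef_pos": TCP position; "tool_rot": TCP orientation; "force": force on the tool from outside, world axes, zero at the start; "moment": the same for the moment, N m; "grip_width": finger opening in mm; "grasp_force": force on a finger pad.
Only numpy, scipy, OpenCV 4.12 (cv2) and the standard library are available. Lean on these libraries where they do the work, as an engineer would, in place of code of your own. Each camera call takes 0.05 s, during which the arm holds its last target. There are 200 camera calls.

## Working session

There is one attempt and no reset: what is moved stays moved. The work goes in short steps, Python scripts to look and compute and a shell command to move; the robot and the scene stay as the last step left them, time stands still between calls to the robot, and variables do not carry over. Pictures are saved under pics/ and viewed, at most 14 in all, crops included, and the job is handed in when it is done.

```bash
mkdir -p pics; ls
python3 - <<'E'
from rig import ctrl
import cv2,numpy as np
s=ctrl.sense();print(s['time'],s['eef_pos'],np.round(s['tool_rot'],3).tolist(),s['grip_width'],ctrl.hold_point_z)
for n in("scene","top","wrist"):
    p=ctrl.camera_params(n);print(n,np.round(p['camera_matrix'],1).tolist(),np.round(p['R'],3).tolist(),np.round(p['t'],1).tolist())
    cv2.imwrite(f'pics/{n}0.png',ctrl.snapshot(n)[...,::-1])
a=[cv2.imread(f'pics/{n}0.png') for n in("scene","top")]
E
```

```text
pics
0.0 [234.99940019 632.29322176 204.78182372] [[-0.937, 0.348, -0.0], [0.348, 0.937, -0.001], [-0.0, -0.001, -1.0]] 94.10931607305375 18.8
scene [[409.7, 0.0, 253.8], [0.0, 409.7, 184.8], [0.0, 0.0, 1.0]] [[-0.689, 0.724, 0.015], [0.508, 0.498, -0.703], [-0.517, -0.477, -0.711]] [386.8, -211.9, 1485.0]
top [[398.0, 0.0, 250.7], [0.0, 398.0, 197.3], [0.0, 0.0, 1.0]] [[-0.003, -0.999, -0.035], [-0.985, 0.009, -0.173], [0.173, 0.034, -0.984]] [23.3, 600.8, 1043.1]
wrist [[297.3, 0.0, 256.5], [0.0, 297.3, 190.7], [0.0, 0.0, 1.0]] [[0.348, 0.938, -0.002], [0.913, -0.338, 0.227], [0.213, -0.081, -0.974]] [-673.9, -24.8, 389.5]
```

View pics/scene0.png

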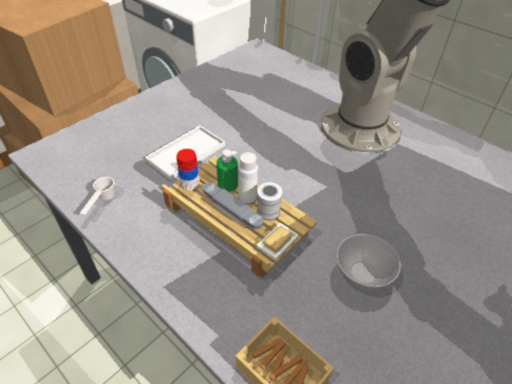

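View pics/top0.png

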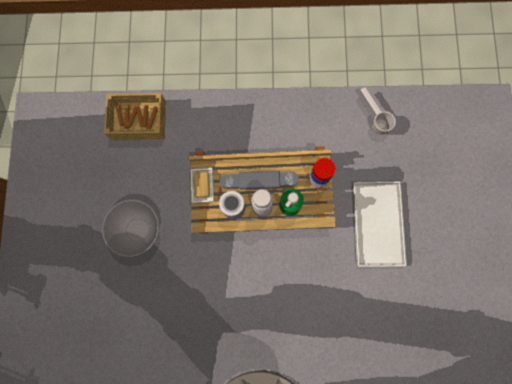

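The scene view shows the row on the shelf as dispenser, can and tin, with the brush behind it. In the top view the tin is at about (231,203), the can at (262,202), the dispenser at (291,202), the brush runs (228..292,180), the bowl is at (131,228) and the tray at (380,224).

```bash
cat > h.py <<'E'
from rig import ctrl
import cv2,numpy as np
def ray(n,px,P=None):
    P=P or ctrl.camera_params(n);K=np.array(P['camera_matrix']);R=np.array(P['R']);t=np.array(P['t'])
    x=(px[0]-K[0,2])/K[0,0];y=(px[1]-K[1,2])/K[1,1]
    if n=='wrist':
        r=np.hypot(x,y)+1e-9;d=np.array([x/r*np.sin(r),y/r*np.sin(r),np.cos(r)])
    else: d=np.array([x,y,1.])
    return -R.T@t,R.T@d
def onz(n,px,z,P=None):
    c,d=ray(n,px,P);return (c+d*(z-c[2])/d[2])[:2]
def proj(n,X,P=None):
    P=P or ctrl.camera_params(n);K=np.array(P['camera_matrix']);c=np.array(P['R'])@X+np.array(P['t'])
    if n=='wrist':
        r=np.hypot(c[0],c[1])+1e-9;a=np.arctan2(r,c[2]);c=np.array([c[0]/r*a,c[1]/r*a,1])
    return K[:2,:2]@(c[:2]/c[2])+K[:2,2]
E
python3 - <<'E'
import cv2
a=cv2.imread('pics/top0.png')[140:275,90:415]
cv2.imwrite('pics/c1.png',cv2.resize(a,None,fx=2.46,fy=2.46,interpolation=cv2.INTER_CUBIC))
a=cv2.imread('pics/scene0.png')[120:300,140:410]
cv2.imwrite('pics/c2.png',cv2.resize(a,None,fx=2.9,fy=2.9,interpolation=cv2.INTER_CUBIC))
E
```

```text
(no output)
```

View pics/c1.png

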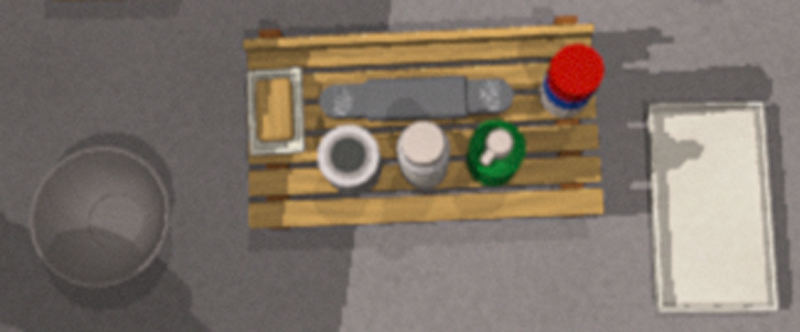

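View pics/wrist0.png

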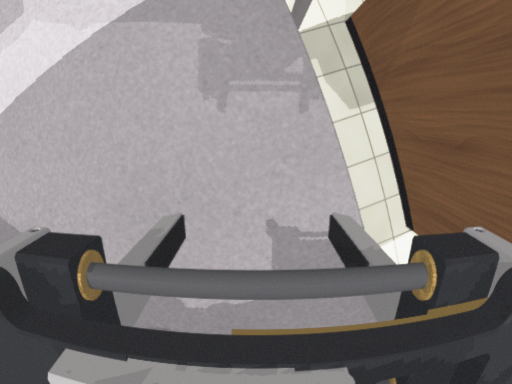

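The crops show the tin top at crop (348,156), the can cap at (423,142), the dispenser at (495,152), and the brush from (320,101) to (513,95). The bowl rim spans 31..169 by 148..287. The wrist view shows only bare table so far.

Run:
```python
from h import *
P=ctrl.camera_params('top')
f=lambda c,z:np.round(onz('top',(c[0]/2.46+90-.3,c[1]/2.46+140-.3),z,P),1)
print('deck FL FR',f((249,228),60),f((602,213),60),'rail BL BR',f((246,42),85),f((592,27),85))
print('tin',f((348,156),140),'can',f((423,142),209),'disp body L R at86',f((467,150),146),f((525,150),146),'head',f((499,141),184))
print('brush L R',f((320,101),96),f((513,95),96),'mid L R',f((366,98),100),f((468,96),100))
print('bowl',[f(c,66) for c in((31,217),(169,217),(100,148),(100,287))])
print('tray',[f(c,18) for c in((649,104),(764,101),(778,309),(660,311))])
print('soap',f((275,110),80),'cap',f((575,72),174))
```

```text
deck FL FR [504.7 181.6] [ 518.7 -205. ] rail BL BR [709.3 185.1] [ 721.4 -197.7]
tin [571.1  66. ] can [572.9 -11.6] disp body L R at86 [575.2 -55.9] [ 574.7 -114.7] head [577.6 -85.9]
brush L R [638.9 100.6] [ 643.3 -108.3] mid L R [640.8  50.3] [641.8 -59.7]
bowl [array([517.7, 423.2]), array([516.8, 269.3]), array([594.4, 349.9]), array([440.9, 342.2])]
tray [array([ 648.5, -271. ]), array([ 650.6, -402.1]), array([ 415.2, -401.6]), array([ 413.4, -272. ])]
soap [632.8 152.1] cap [ 648.6 -163.8]
```

```bash
cat > to.py <<'E'
# usage: to.py "x y z yawdeg" ...  chained legs; yaw = world angle of tool y; prints cm / deg in tool axes
import sys,numpy as np
from scipy.spatial.transform import Rotation as Ro
from rig import ctrl
s=ctrl.sense();p=np.array(s['eef_pos']);R=np.array(s['tool_rot'])
print('t %.2f p'%s['time'],np.round(p,1),'yaw %.2f'%np.degrees(np.arctan2(R[1,1],R[0,1])),'w %.1f g %.1f'%(s['grip_width'],s['grasp_force']),'F',np.round(s['force'],1))
for a in sys.argv[1:]:
    x,y,z,w=map(float,a.split());c,d=np.cos(np.radians(w)),np.sin(np.radians(w))
    T=np.array([[-d,c,0],[c,d,0],[0,0,-1.]]);q=np.array([x,y,z])
    sh=R.T@(q-p)/10;rv=np.degrees(Ro.from_matrix(R.T@T).as_rotvec())
    print(a,'->',np.round(sh,2).tolist(),np.round(rv,1).tolist(),'dist %.0f'%np.linalg.norm(q-p));p,R=q,T
E
python3 to.py "340 400 280 45" "450 170 300 20" "575 -90 300 1.8"
```

```text
t 0.15 p [235.  632.4 204.9] yaw 69.61 w 93.9 g 0.0 F [-0.5 -0.6 -0.9]
340 400 280 45 -> [-17.94, -18.14, -7.49] [-0.1, 0.0, 24.6] dist 266
450 170 300 20 -> [-24.04, -8.49, -2.0] [0.0, 0.0, 25.0] dist 256
575 -90 300 1.8 -> [-28.71, 2.85, 0.0] [0.0, 0.0, 18.2] dist 288
```

```bash
H="python3 -m handwheel"
python3 -m handwheel '[-4,-4,-1.5,0,0,5,1, -9,-9,-3.8,0,0,12,1, -13.5,-13.5,-5.6,0,0,18,1, -17.9,-18.1,-7.5,0,0,24.6,1, -17.9,-18.1,-7.5,0,0,24.6,1]'
python3 -m handwheel '[-6,-2,-0.5,0,0,6,1, -12,-4,-1,0,0,12,1, -18,-6.4,-1.5,0,0,18,1, -24,-8.5,-2,0,0,25,1, -24,-8.5,-2,0,0,25,1]'
python3 -m handwheel '[-6,0.6,0,0,0,4,0.7, -12,1.2,0,0,0,8,0.7, -18,1.8,0,0,0,12,0.7, -24,2.4,0,0,0,16,0.7, -28.7,2.85,0,0,0,18.2,0.7]'
python3 -m handwheel '[0,0,0,0,0,0,0.7]'
python3 to.py "575 -90 300 1.8"
python3 - <<'E'
from h import *
P=ctrl.camera_params('wrist');np.savez('w1.npz',**P)
cv2.imwrite('pics/w1.png',ctrl.snapshot('wrist')[...,::-1])
c=-np.array(P['R']).T@P['t'];print(c)
E
```

```text
time: 0.78
eef_pos: [341.7, 397.8, 281.8]
tool_rot: [[-0.704, 0.711, 0.001], [0.711, 0.704, 0.001], [0.0, 0.002, -1.0]]
force: [0.3, 0.6, 0.7]
grip_width: 94.1
grasp_force: 0.0
time: 1.4
eef_pos: [451.0, 167.7, 300.9]
tool_rot: [[-0.337, 0.942, 0.001], [0.942, 0.337, 0.0], [-0.0, 0.001, -1.0]]
force: [-0.4, 1.1, -0.1]
grip_width: 93.9
grasp_force: 0.0
time: 2.02
eef_pos: [575.6, -89.8, 300.1]
tool_rot: [[-0.032, 0.999, -0.0], [0.999, 0.032, -0.0], [-0.0, -0.0, -1.0]]
force: [0.8, 1.0, 0.6]
grip_width: 79.5
grasp_force: 0.0
time: 2.15
eef_pos: [575.3, -91.3, 299.7]
tool_rot: [[-0.029, 1.0, -0.001], [1.0, 0.029, -0.002], [-0.002, -0.001, -1.0]]
force: [-0.6, 0.7, 0.2]
grip_width: 79.8
grasp_force: 0.0
t 2.15 p [575.3 -91.3 299.7] yaw 1.68 w 79.8 g 0.0 F [-0.6  0.7  0.2]
575 -90 300 1.8 -> [0.13, -0.03, -0.03] [-0.1, 0.1, -0.1] dist 1
[574.00247151 -25.92040204 478.41304604]
```

View pics/w1.png

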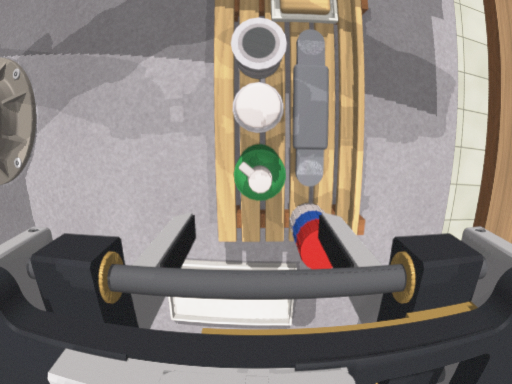

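The wrist view shows the tin ring at (259,44), the can cap at (258,106), the dispenser at (260,172) with its spout pointing up-left, the brush from (312,30) to (310,185), and the red cap at (320,243).

```bash
python3 - <<'E'
from h import *
P=dict(np.load('w1.npz'));im=cv2.imread('pics/w1.png');hsv=cv2.cvtColor(im,cv2.COLOR_BGR2HSV)
f=lambda u,v,z:np.round(onz('wrist',(u,v),z,P),1)
g=cv2.inRange(hsv,(45,100,30),(85,255,255));n,l,s,c=cv2.connectedComponentsWithStats(g)
k=1+s[1:,4].argmax();x,y,w,h=s[k,:4];print('green',s[k],'L',f(x-.5,y+h/2,146),'R',f(x+w-.5,y+h/2,146),'far',f(x+w/2,y+h-.5,146),'near',f(x+w/2,y-.5,60))
for nm,(x0,y0,x1,y1),z in(('tin',(225,10,292,80),140),('can',(228,76,290,132),209)):
    sub=hsv[y0:y1,x0:x1];m=((sub[...,1]<40)&(sub[...,2]>(150 if nm=='can' else 140))).astype(np.uint8)
    n,l,s,c=cv2.connectedComponentsWithStats(m);k=1+s[1:,4].argmax()
    pts=cv2.findContours((l==k).astype(np.uint8),0,2)[0][0];e=cv2.minEnclosingCircle(pts);el=cv2.fitEllipse(cv2.convexHull(pts))
    print(nm,s[k],np.round(el[0],1)+[x0,y0],np.round(el[1],1),f(el[0][0]+x0,el[0][1]+y0,z))
# gray brush
sub=hsv[22:200,288:335];m=((sub[...,1]<45)&(sub[...,2]>60)&(sub[...,2]<150)).astype(np.uint8)
m=cv2.morphologyEx(m,cv2.MORPH_CLOSE,np.ones((3,3)));n,l,s,c=cv2.connectedComponentsWithStats(m);k=1+s[1:,4].argmax();print('brush',s[k])
r=cv2.minAreaRect(cv2.findContours((l==k).astype(np.uint8),0,2)[0][0]);print(r)
print([f(u+288,v+22,98) for u,v in cv2.boxPoints(r)],f(r[0][0]+288,r[0][1]+22,98))
print('hand',f(293,110,100),f(329,110,100),f(311,30,96),f(311,186,96),'deck',f(219,240,60),f(214,5,60))
E
python3 - <<'E'
import cv2
a=cv2.imread('pics/w1.png')[0:250,195:375]
cv2.imwrite('pics/w1c.png',cv2.resize(a,None,fx=2.4,fy=2.4,interpolation=cv2.INTER_CUBIC))
E
```

```text
green [ 234  145   52   55 1482] L [549.2 -84. ] R [608.3 -82.1] far [ 580.3 -114.7] near [579.3 -57.9]
tin [   6    7   56   53 1490] [258.5  43. ] [52.  55.6] [573.   65.9]
can [   5    6   50   50 1941] [257.5 106.9] [50.2 50.5] [574.2 -12.4]
brush [   5    0   42  158 3696]
((22.78982162475586, 78.15264129638672), (37.915828704833984, 159.0469207763672), 3.814074993133545)
[array([615. , -97.8]), array([622. , 113.2]), array([672.5, 115. ]), array([665.9, -99.5])] [641.9   5.1]
hand [619.2  -9.1] [666.   -6.2] [640.6 100.4] [ 648.5 -107.6] deck [ 521.4 -203.8] [507.2 147.4]
```

View pics/w1c.png

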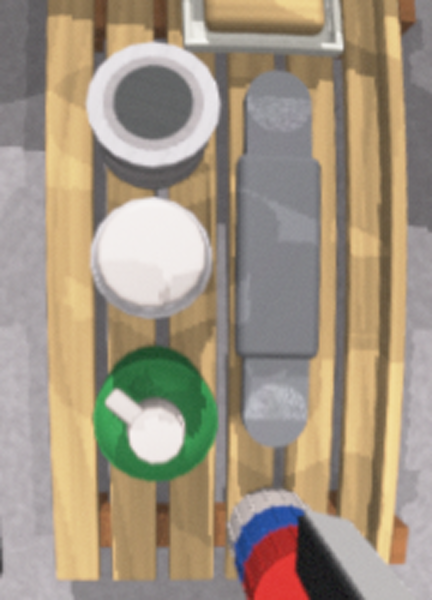

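The crop agrees with those positions: tin, can and dispenser lie on a line with a yaw of about 2°. Averaging both cameras gives dispenser x at about 577, can 574.5 and tin 572.

```bash
python3 to.py "577.3 -87.5 107 2"; python3 -m handwheel '[0.35,0.2,5,0,0,-0.3,0.7, 0.35,0.2,10,0,0,-0.3,0.7, 0.35,0.2,15,0,0,-0.3,0.7, 0.35,0.2,18,0,0,-0.3,0.7, 0.35,0.2,19.3,0,0,-0.3,0.7]'; python3 -m handwheel '[0,0,0,0,0,0,0.7]'; python3 to.py "577.3 -87.5 107 2"
python3 - <<'E'
from h import *
cv2.imwrite('pics/w2.png',ctrl.snapshot('wrist')[...,::-1])
E
```

```text
t 2.20 p [574.9 -89.1 299.6] yaw 1.82 w 80.2 g 0.0 F [-0.4  0.3 -0. ]
577.3 -87.5 107 2 -> [0.18, 0.28, 19.26] [-0.1, 0.1, -0.2] dist 193
time: 2.82
eef_pos: [575.5, -83.2, 105.8]
tool_rot: [[-0.04, 0.999, -0.003], [0.999, 0.04, 0.001], [0.001, -0.003, -1.0]]
force: [0.6, -0.1, -0.0]
grip_width: 80.1
grasp_force: 0.0
time: 2.95
eef_pos: [576.3, -84.4, 107.4]
tool_rot: [[-0.039, 0.999, -0.001], [0.999, 0.039, 0.0], [0.0, -0.001, -1.0]]
force: [0.8, 0.5, 1.1]
grip_width: 79.7
grasp_force: 0.0
t 2.95 p [576.3 -84.4 107.4] yaw 2.22 w 79.7 g 0.0 F [0.8 0.5 1.1]
577.3 -87.5 107 2 -> [-0.32, 0.09, 0.04] [-0.0, -0.0, 0.2] dist 3
```

View pics/w2.png

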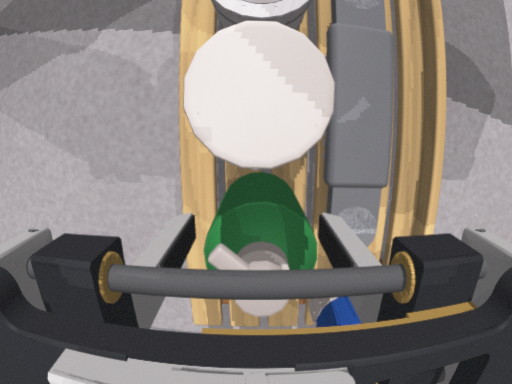

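The fingers' midline is at column 257.5 and the dispenser's middle at 261, so the dispenser is about 1.7 mm further in +x. This agrees with the wrist estimates.

```bash
python3 -m handwheel '[-0.3,0.17,0,0,0,0.2,0.7, -0.3,0.17,0,0,0,0.2,0.7]'; python3 to.py; python3 -m handwheel '[0,0,0,0,0,0,0.1, 0,0,0,0,0,0,0.1, 0,0,0,0,0,0,0.1, 0,0,0,0,0,0,0.1, 0,0,0,0,0,0,0.1]' 25;  python3 -m handwheel '[0,0,0,0,0,0,0.1, 0,0,0,0,0,0,0.1]' ;python3 to.py
```

```text
time: 3.25
eef_pos: [578.9, -88.6, 108.4]
tool_rot: [[-0.033, 0.999, 0.002], [0.999, 0.033, 0.0], [0.0, 0.002, -1.0]]
force: [-1.4, 1.2, -0.2]
grip_width: 79.6
grasp_force: 0.0
t 3.25 p [578.9 -88.6 108.4] yaw 1.90 w 79.6 g 0.0 F [-1.4  1.2 -0.2]
time: 3.88
eef_pos: [578.3, -88.4, 107.6]
tool_rot: [[-0.033, 0.999, 0.0], [0.999, 0.033, 0.0], [0.0, 0.0, -1.0]]
force: [0.1, 0.9, 3.4]
grip_width: 59.5
grasp_force: 25.0
time: 4.12
eef_pos: [578.3, -88.4, 107.6]
tool_rot: [[-0.033, 0.999, 0.0], [0.999, 0.033, 0.0], [0.0, 0.0, -1.0]]
force: [0.1, 1.3, 3.4]
grip_width: 59.9
grasp_force: 25.0
t 4.12 p [578.3 -88.4 107.6] yaw 1.91 w 59.9 g 25.0 F [0.1 1.3 3.4]
```

```bash
python3 to.py "578.3 -88.4 235 1.9" "545 -180 235 -30" "490 -290 235 -65" "459.5 -337 160 -90" "459.5 -337 52.6 -90"
```

```text
t 4.12 p [578.3 -88.4 107.6] yaw 1.91 w 59.9 g 25.0 F [0.1 1.3 3.4]
578.3 -88.4 235 1.9 -> [-0.0, 0.0, -12.74] [0.0, -0.0, 0.0] dist 127
545 -180 235 -30 -> [-9.04, -3.63, 0.0] [0.0, 0.0, 31.9] dist 97
490 -290 235 -65 -> [-12.28, 0.74, 0.0] [0.0, 0.0, 35.0] dist 123
459.5 -337 160 -90 -> [-4.75, 2.97, 7.5] [0.0, 0.0, 25.0] dist 94
459.5 -337 52.6 -90 -> [0.0, 0.0, 10.74] [0.0, 0.0, 0.0] dist 107
```

```bash
python3 -m handwheel '[0,0,-1,0,0,0,0.1, 0,0,-4,0,0,0,0.1, 0,0,-8,0,0,0,0.1, 0,0,-12,0,0,0,0.1, 0,0,-12.7,0,0,0,0.1]' |tail -2
python3 -m handwheel '[-1,-0.4,0,0,0,4,0.1, -3,-1.2,0,0,0,11,0.1, -5,-2,0,0,0,18,0.1, -7,-2.8,0,0,0,25,0.1, -9,-3.6,0,0,0,31.9,0.1]'|tail -1
python3 -m handwheel '[-2.4,0.2,0,0,0,7,0.1, -4.8,0.4,0,0,0,14,0.1, -7.2,0.5,0,0,0,21,0.1, -9.6,0.6,0,0,0,28,0.1, -12.3,0.7,0,0,0,35,0.1]'|tail -1
python3 -m handwheel '[-1.5,1,1,0,0,6,0.1, -3,2,3,0,0,12,0.1, -4.2,2.6,5,0,0,18,0.1, -4.75,3,7,0,0,25,0.1, -4.75,3,7.5,0,0,25,0.1]'|tail -1
python3 -m handwheel '[0,0,0,0,0,0,0.1]' |tail -1; python3 to.py "459.5 -337 52.6 -90"
```

```text
grip_width: 59.7
grasp_force: 25.0
grasp_force: 25.0
grasp_force: 25.0
grasp_force: 25.0
grasp_force: 25.0
t 6.75 p [ 459.3 -336.5  159.2] yaw -89.83 w 59.8 g 25.0 F [-0.4 -0.2 -3.3]
459.5 -337 52.6 -90 -> [0.03, 0.05, 10.66] [-0.0, 0.1, 0.2] dist 107
```

```bash
python3 -m handwheel '[0,0,3,0,0,0,0.1, 0,0,6,0,0,0,0.1, 0,0,8.5,0,0,0,0.1, 0,0,10,0,0,0,0.1, 0,0,10.5,0,0,0,0.1]' |tail -1
python3 -m handwheel '[0,0,0,0,0,0,0.1, 0,0,0.1,0,0,0,0.1,0,0,0.1,0,0,0,0.1]'|sed -n '2p;4p'; python3 to.py  "459.5 -337 52.6 -90"
```

```text
grasp_force: 25.0
eef_pos: [459.7, -337.0, 53.9]
force: [-0.6, 0.1, -3.2]
t 7.75 p [ 459.7 -337.    53.9] yaw -89.97 w 59.7 g 25.0 F [-0.6  0.1 -3.2]
459.5 -337 52.6 -90 -> [-0.02, 0.0, 0.13] [0.0, -0.0, 0.0] dist 1
```

```bash
python3 -m handwheel '[0,0,0.12,0,0,0,0.1, 0,0,0.12,0,0,0,0.1]'|sed -n '2p;4p'; python3 -m handwheel '[0,0,0.1,0,0,0,0.1, 0,0,0.1,0,0,0,0.1]'|sed -n '2p;4p'
```

```text
eef_pos: [459.5, -336.8, 52.3]
force: [-0.2, 0.1, -3.2]
eef_pos: [459.5, -337.0, 51.6]
force: [-0.9, 1.5, 5.0]
```

```bash
python3 -m handwheel '[0,0,0,0,0,0,0.5, 0,0,0,0,0,0,0.7, 0,0,0,0,0,0,0.7, 0,0,-2,0,0,0,0.7, 0,0,-6,0,0,0,0.7]'|tail -5; python3 to.py "459.5 -337 255 -90" "490 -230 255 -55" "540 -110 255 -22" "575.8 -12 255 2" "575.8 -12 121 2"
```

```text
eef_pos: [458.7, -336.8, 112.2]
tool_rot: [[1.0, -0.0, -0.002], [-0.0, -1.0, 0.0], [-0.002, -0.0, -1.0]]
force: [0.8, 0.5, 0.2]
grip_width: 79.9
grasp_force: 0.0
t 8.88 p [ 458.7 -336.8  112.2] yaw -90.02 w 79.9 g 0.0 F [0.8 0.5 0.2]
459.5 -337 255 -90 -> [0.05, 0.02, -14.28] [-0.0, 0.1, -0.0] dist 143
490 -230 255 -55 -> [3.05, -10.7, 0.0] [0.0, 0.0, -35.0] dist 111
540 -110 255 -22 -> [10.98, -6.96, 0.0] [0.0, 0.0, -33.0] dist 130
575.8 -12 255 2 -> [10.43, -0.35, 0.0] [0.0, 0.0, -24.0] dist 104
575.8 -12 121 2 -> [0.0, 0.0, 13.4] [0.0, 0.0, 0.0] dist 134
```

```bash
python3 -m handwheel '[0,0,-5,0,0,0,0.7, 0,0,-10,0,0,0,0.7, 0,0,-14.2,0,0,0,0.7]' |tail -1
python3 -m handwheel '[0.6,-2.2,0,0,0,-7,0.6, 1.2,-4.4,0,0,0,-14,0.6, 1.8,-6.6,0,0,0,-21,0.6, 2.4,-8.8,0,0,0,-28,0.6, 3.05,-10.7,0,0,0,-35,0.6]'|tail -1
python3 -m handwheel '[2.2,-1.4,0,0,0,-7,0.6, 4.4,-2.8,0,0,0,-14,0.6, 6.6,-4.2,0,0,0,-21,0.6, 8.8,-5.6,0,0,0,-27,0.6, 11,-7,0,0,0,-33,0.6]'|tail -1
python3 -m handwheel '[3,-0.1,0,0,0,-7,0.6, 6,-0.2,0,0,0,-14,0.6, 9,-0.3,0,0,0,-20,0.6, 10.4,-0.35,0,0,0,-24,0.6, 10.4,-0.35,0,0,0,-24,0.6]'|tail -1
python3 -m handwheel '[0,0,0,0,0,0,0.6,0,0,0,0,0,0,0.6]' |tail -1; python3 to.py "575.8 -12 121 2"
```

```text
grasp_force: 0.0
grasp_force: 0.0
grasp_force: 0.0
grasp_force: 0.0
grasp_force: 0.0
t 11.38 p [575.3 -12.7 253.6] yaw 1.88 w 75.1 g 0.0 F [ 0.2  0.7 -0.2]
575.8 -12 121 2 -> [0.07, 0.05, 13.26] [0.0, 0.0, -0.1] dist 133
```

```bash
python3 -m handwheel '[0.07,0.05,4,0,0,0,0.6, 0.07,0.05,8,0,0,0,0.6, 0.07,0.05,11,0,0,0,0.6, 0.07,0.05,12.8,0,0,0,0.6, 0.07,0.05,13.2,0,0,0,0.6]' |tail -1
python3 -m handwheel '[0,0,0,0,0,0,0.6,0,0,0,0,0,0,0.6]' |tail -1; python3 to.py "575.8 -12 121 2"
python3 - <<'E'
from h import *
cv2.imwrite('pics/w3.png',ctrl.snapshot('wrist')[...,::-1])
E
```

```text
grasp_force: 0.0
grasp_force: 0.0
t 12.25 p [576.6 -11.  122.3] yaw 2.01 w 75.6 g 0.0 F [-0.5  0.3 -0. ]
575.8 -12 121 2 -> [-0.1, -0.09, 0.13] [0.1, -0.0, 0.0] dist 2
```

View pics/w3.png

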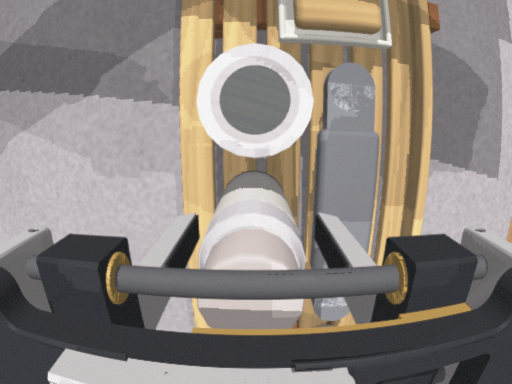

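The fingers' midline is at column 257.5 and the can's at 252.5, so I shift about -2 mm before closing.

```bash
python3 -m handwheel '[-0.1,-0.2,0.1,0,0,0,0.6, -0.1,-0.2,0.1,0,0,0,0.6]'|tail -1; python3 -m handwheel '[0,0,0,0,0,0,0, 0,0,0,0,0,0,0, 0,0,0,0,0,0,0, 0,0,0,0,0,0,0, 0,0,0,0,0,0,0]' 25 |tail -1;  python3 -m handwheel '[0,0,0,0,0,0,0]' |tail -1;python3 to.py "574.4 -12 250 2" "545 -150 260 -22" "535 -260 260 -55" "533.5 -337 170 -90" "533.5 -337 68 -90"
```

```text
grasp_force: 0.0
grasp_force: 25.0
grasp_force: 25.0
t 13.30 p [574.1 -12.  120.3] yaw 2.01 w 52.2 g 25.0 F [ 1.4  0.9 -0.1]
574.4 -12 250 2 -> [-0.0, 0.03, -12.97] [0.0, -0.0, 0.0] dist 130
545 -150 260 -22 -> [-13.69, -3.42, -1.0] [0.0, 0.0, 24.0] dist 141
535 -260 260 -55 -> [-10.57, 3.19, 0.0] [0.0, 0.0, 33.0] dist 110
533.5 -337 170 -90 -> [-4.54, 6.22, 9.0] [0.0, 0.0, 35.0] dist 118
533.5 -337 68 -90 -> [0.0, 0.0, 10.2] [0.0, 0.0, 0.0] dist 102
```

```bash
python3 -m handwheel '[0,0,-1,0,0,0,0, 0,0,-4,0,0,0,0, 0,0,-8,0,0,0,0, 0,0,-12,0,0,0,0, 0,0,-13,0,0,0,0]' |tail -1
python3 -m handwheel '[-2,-0.5,-0.2,0,0,4,0, -5,-1.2,-0.4,0,0,9,0, -8,-2,-0.6,0,0,14,0, -11,-2.7,-0.8,0,0,19,0, -13.7,-3.4,-1,0,0,24,0]'|tail -1
python3 -m handwheel '[-2.2,0.6,0,0,0,6,0, -4.4,1.3,0,0,0,13,0, -6.6,2,0,0,0,20,0, -8.7,2.6,0,0,0,27,0, -10.6,3.2,0,0,0,33,0]'|tail -1
python3 -m handwheel '[-1,1.5,0,0,0,7,0, -2,3,1,0,0,14,0, -3,4.5,3,0,0,21,0, -4,5.6,5,0,0,28,0, -4.5,6.2,7,0,0,35,0]'|tail -1
python3 -m handwheel '[0,0,1,0,0,0,0,0,0,2,0,0,0,0,0,0,2,0,0,0,0]' |tail -1; python3 to.py "533.5 -337 65.5 -90"
```

```text
grasp_force: 25.0
grasp_force: 25.0
grasp_force: 25.0
grasp_force: 25.0
grasp_force: 25.0
t 16.18 p [ 533.6 -336.6  170. ] yaw -89.89 w 51.6 g 25.0 F [-0.2 -0.3 -2.2]
533.5 -337 65.5 -90 -> [-0.0, 0.04, 10.45] [-0.0, 0.0, 0.1] dist 105
```

```bash
python3 -m handwheel '[0,0,3,0,0,0,0, 0,0,6,0,0,0,0, 0,0,8.5,0,0,0,0, 0,0,10,0,0,0,0, 0,0,10.3,0,0,0,0]' |tail -1
python3 -m handwheel '[0,0,0,0,0,0,0, 0,0,0,0,0,0,0]'|sed -n '2p;4p'; python3 -m handwheel '[0,0,0.12,0,0,0,0,0,0,0.12,0,0,0,0]'|sed -n '2p;4p';  python3 -m handwheel '[0,0,0.1,0,0,0,0,0,0,0.1,0,0,0,0]'|sed -n '2p;4p'
```

```text
grasp_force: 25.0
eef_pos: [534.0, -337.3, 68.2]
force: [-0.1, -0.3, -2.5]
eef_pos: [533.6, -337.0, 66.2]
force: [-0.7, 0.7, -4.1]
eef_pos: [533.5, -337.0, 65.0]
force: [-0.3, -0.3, -2.8]
```

```bash
python3 -m handwheel '[0,0,0.08,0,0,0,0,0,0,0.08,0,0,0,0]'|sed -n '2p;4p';  python3 -m handwheel '[0,0,0.06,0,0,0,0,0,0,0.06,0,0,0,0]'|sed -n '2p;4p'
```

```text
eef_pos: [533.6, -337.1, 64.3]
force: [-0.4, -0.5, -2.0]
eef_pos: [533.7, -337.1, 64.3]
force: [-2.3, 3.4, 9.2]
```

```bash
python3 -m handwheel '[0,0,0,0,0,0,0.4, 0,0,0,0,0,0,0.6, 0,0,0,0,0,0,0.6, 0,0,-2,0,0,0,0.6, 0,0,-7,0,0,0,0.6]'|tail -2; python3 to.py "533.5 -337 235 -90" "535 -240 235 -60" "545 -110 235 -30" "565 0 220 -5" "572.6 66 180 2" "572.6 66 107 2"
```

```text
grip_width: 75.4
grasp_force: 0.0
t 18.68 p [ 532.7 -336.6  134.2] yaw -90.01 w 75.4 g 0.0 F [ 1.8 -0.5  0.8]
533.5 -337 235 -90 -> [0.05, 0.03, -10.08] [-0.0, 0.2, -0.0] dist 101
535 -240 235 -60 -> [0.15, -9.7, 0.0] [0.0, 0.0, -30.0] dist 97
545 -110 235 -30 -> [7.37, -10.76, 0.0] [0.0, 0.0, -30.0] dist 130
565 0 220 -5 -> [10.53, -3.77, 1.5] [0.0, 0.0, -25.0] dist 113
572.6 66 180 2 -> [6.64, 0.18, 4.0] [0.0, 0.0, -7.0] dist 78
572.6 66 107 2 -> [0.0, 0.0, 7.3] [0.0, 0.0, 0.0] dist 73
```

```bash
python3 -m handwheel '[0,0,-4,0,0,0,0.6, 0,0,-8,0,0,0,0.7, 0,0,-10.1,0,0,0,0.7]' |tail -1
python3 -m handwheel '[0,-1.9,0,0,0,-6,0.7, 0,-3.9,0,0,0,-12,0.7, 0,-5.8,0,0,0,-18,0.7, 0.1,-7.8,0,0,0,-24,0.7, 0.15,-9.7,0,0,0,-30,0.7]'|tail -1
python3 -m handwheel '[1.5,-2.1,0,0,0,-6,0.7, 3,-4.3,0,0,0,-12,0.7, 4.4,-6.4,0,0,0,-18,0.7, 5.9,-8.6,0,0,0,-24,0.7, 7.4,-10.8,0,0,0,-30,0.7]'|tail -1
python3 -m handwheel '[2.1,-0.8,0.3,0,0,-5,0.7, 4.2,-1.5,0.6,0,0,-10,0.7, 6.3,-2.3,0.9,0,0,-15,0.7, 8.4,-3,1.2,0,0,-20,0.7, 10.5,-3.8,1.5,0,0,-25,0.7]'|tail -1
python3 -m handwheel '[2,0.05,1,0,0,-2,0.7, 4,0.1,2,0,0,-4,0.7, 6,0.15,3,0,0,-6,0.7, 6.6,0.2,4,0,0,-7,0.7, 6.6,0.2,4,0,0,-7,0.7]'|tail -1
python3 -m handwheel '[0,0,0,0,0,0,0.7,0,0,0,0,0,0,0.7]' |tail -1; python3 to.py "572.6 66 107 2"
```

```text
grasp_force: 0.0
grasp_force: 0.0
grasp_force: 0.0
grasp_force: 0.0
grasp_force: 0.0
grasp_force: 0.0
t 21.80 p [572.6  65.4 180.1] yaw 1.94 w 79.7 g 0.0 F [0.4 0.4 0.3]
572.6 66 107 2 -> [0.06, -0.0, 7.31] [0.0, -0.0, -0.1] dist 73
```

```bash
python3 -m handwheel '[0.05,0,3,0,0,0,0.7, 0.05,0,5.5,0,0,0,0.7, 0.05,0,7,0,0,0,0.7, 0.05,0,7.3,0,0,0,0.7, 0.05,0,7.3,0,0,0,0.7]' |tail -1; python3 -m handwheel '[0,0,0,0,0,0,0.7]'|tail -1
python3 to.py "572.6 66 107 2"
python3 - <<'E'
from h import *
cv2.imwrite('pics/w4.png',ctrl.snapshot('wrist')[...,::-1])
E
```

```text
grasp_force: 0.0
grasp_force: 0.0
t 22.55 p [572.9  66.6 107.4] yaw 2.01 w 79.9 g 0.0 F [0.6 0.1 0.3]
572.6 66 107 2 -> [-0.06, -0.03, 0.04] [0.1, -0.0, 0.0] dist 1
```

View pics/w4.png

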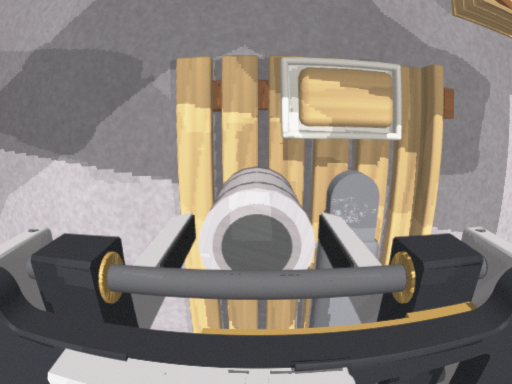

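The tin is centred between the fingers (202..313 against 196..319), so I close.

```bash
python3 -m handwheel '[0,0,0,0,0,0,0.1, 0,0,0,0,0,0,0.1, 0,0,0,0,0,0,0.1, 0,0,0,0,0,0,0.1, 0,0,0,0,0,0,0.1]' 30 |tail -1;  python3 -m handwheel '[0,0,0,0,0,0,0.1]' |tail -1;python3 to.py "572.7 66 235 2" "572 -80 240 -15" "590 -210 240 -45"  "607.5 -290 220 -75" "607.5 -337 150 -90" "607.5 -337 55 -90"
```

```text
grasp_force: 30.0
grasp_force: 30.0
t 23.35 p [572.6  66.6 106.9] yaw 2.02 w 61.8 g 30.0 F [1.3 0.7 5.3]
572.7 66 235 2 -> [-0.06, 0.01, -12.81] [0.0, -0.0, 0.0] dist 128
572 -80 240 -15 -> [-14.59, -0.58, -0.5] [0.0, 0.0, 17.0] dist 146
590 -210 240 -45 -> [-12.09, 5.1, 0.0] [0.0, 0.0, 30.0] dist 131
607.5 -290 220 -75 -> [-4.42, 6.89, 2.0] [0.0, 0.0, 30.0] dist 84
607.5 -337 150 -90 -> [-1.22, 4.54, 7.0] [0.0, 0.0, 15.0] dist 84
607.5 -337 55 -90 -> [0.0, 0.0, 9.5] [0.0, 0.0, 0.0] dist 95
```

```bash
python3 -m handwheel '[0,0,-1,0,0,0,0.1, 0,0,-4,0,0,0,0.1, 0,0,-8,0,0,0,0.1, 0,0,-12,0,0,0,0.1, 0,0,-12.8,0,0,0,0.1]' |tail -1
python3 -m handwheel '[-2.5,-0.1,-0.1,0,0,3,0.1, -5.5,-0.2,-0.2,0,0,6,0.1, -8.5,-0.3,-0.3,0,0,10,0.1, -11.5,-0.45,-0.4,0,0,14,0.1, -14.6,-0.6,-0.5,0,0,17,0.1]'|tail -1
python3 -m handwheel '[-2.4,1,0,0,0,6,0.1, -4.8,2,0,0,0,12,0.1, -7.2,3,0,0,0,18,0.1, -9.7,4,0,0,0,24,0.1, -12.1,5.1,0,0,0,30,0.1]'|tail -1
python3 -m handwheel '[-0.9,1.4,0.4,0,0,6,0.1, -1.8,2.8,0.8,0,0,12,0.1, -2.7,4.2,1.2,0,0,18,0.1, -3.6,5.5,1.6,0,0,24,0.1, -4.4,6.9,2,0,0,30,0.1]'|tail -1
python3 -m handwheel '[-0.3,1,1,0,0,4,0.1, -0.6,2.5,3,0,0,8,0.1, -1,4,5,0,0,12,0.1, -1.2,4.5,7,0,0,15,0.1, -1.2,4.5,7,0,0,15,0.1]'|tail -1
python3 -m handwheel '[0,0,0,0,0,0,0.1,0,0,0,0,0,0,0.1]' |tail -1; python3 to.py "607.5 -337 52 -90"
```

```text
grasp_force: 30.0
grasp_force: 30.0
grasp_force: 30.0
grasp_force: 30.0
grasp_force: 30.0
grasp_force: 30.0
t 26.73 p [ 607.8 -335.8  150.5] yaw -89.92 w 61.4 g 30.0 F [-0.3 -0.2 -3.2]
607.5 -337 52 -90 -> [-0.04, 0.12, 9.85] [0.0, -0.1, 0.1] dist 99
```

```bash
python3 -m handwheel '[0,0.1,3,0,0,0,0.1, 0,0.1,6,0,0,0,0.1, 0,0.1,8.5,0,0,0,0.1, 0,0.1,9.6,0,0,0,0.1, 0,0.1,9.75,0,0,0,0.1]' |tail -1
python3 -m handwheel '[0,0,0,0,0,0,0.1, 0,0,0,0,0,0,0.1]'|sed -n '2p;4p'; python3 -m handwheel '[0,0,0.1,0,0,0,0.1,0,0,0.1,0,0,0,0.1]'|sed -n '2p;4p';  python3 -m handwheel '[0,0,0.08,0,0,0,0.1,0,0,0.08,0,0,0,0.1]'|sed -n '2p;4p'
```

```text
grasp_force: 30.0
eef_pos: [607.7, -337.4, 53.1]
force: [-0.5, -0.1, -3.4]
eef_pos: [607.3, -337.1, 51.3]
force: [1.2, -0.1, -4.0]
eef_pos: [607.4, -337.2, 50.9]
force: [-1.3, 1.2, 5.2]
```

```bash
python3 -m handwheel '[0,0,0,0,0,0,0.5, 0,0,0,0,0,0,0.7, 0,0,0,0,0,0,0.7, 0,0,-2,0,0,0,0.7, 0,0,-7,0,0,0,0.7]'|tail -2; python3 to.py "607.5 -337 225 -90" "590 -240 235 -60" "590 -130 235 -30" "630 -40 200 -5" "643 -4.3 160 2" "643 -4.3 74 2"
```

```text
grip_width: 79.8
grasp_force: 0.0
t 28.73 p [ 606.5 -336.6  120.7] yaw -90.00 w 79.8 g 0.0 F [ 0.3  0.9 -0.1]
607.5 -337 225 -90 -> [0.08, 0.03, -10.43] [-0.0, 0.2, -0.0] dist 104
590 -240 235 -60 -> [-1.75, -9.7, -1.0] [0.0, 0.0, -30.0] dist 99
590 -130 235 -30 -> [5.5, -9.53, 0.0] [0.0, 0.0, -30.0] dist 110
630 -40 200 -5 -> [9.79, -1.04, 3.5] [0.0, 0.0, -25.0] dist 105
643 -4.3 160 2 -> [3.67, 0.98, 4.0] [0.0, 0.0, -7.0] dist 55
643 -4.3 74 2 -> [0.0, 0.0, 8.6] [0.0, 0.0, 0.0] dist 86
```

```bash
python3 -m handwheel '[0,0,-4,0,0,0,0.7, 0,0,-8,0,0,0,0.5, 0,0,-10.4,0,0,0,0.5]' |tail -1
python3 -m handwheel '[-0.3,-1.9,-0.2,0,0,-6,0.5, -0.7,-3.9,-0.4,0,0,-12,0.5, -1,-5.8,-0.6,0,0,-18,0.5, -1.4,-7.8,-0.8,0,0,-24,0.5, -1.75,-9.7,-1,0,0,-30,0.5]'|tail -1
python3 -m handwheel '[1.1,-1.9,0,0,0,-6,0.5, 2.2,-3.8,0,0,0,-12,0.5, 3.3,-5.7,0,0,0,-18,0.5, 4.4,-7.6,0,0,0,-24,0.5, 5.5,-9.5,0,0,0,-30,0.5]'|tail -1
python3 -m handwheel '[2,-0.2,0.5,0,0,-5,0.5, 4,-0.4,1,0,0,-10,0.5, 6,-0.6,2,0,0,-15,0.5, 8,-0.8,3,0,0,-20,0.5, 9.8,-1,3.5,0,0,-25,0.5]'|tail -1
python3 -m handwheel '[1.2,0.3,1,0,0,-2,0.5, 2.4,0.6,2,0,0,-4,0.5, 3.7,1,3,0,0,-7,0.5, 3.7,1,4,0,0,-7,0.5]'|tail -1
python3 -m handwheel '[0,0,0,0,0,0,0.5,0,0,0,0,0,0,0.5]' |tail -1; python3 to.py "643 -4.3 74 2"
python3 - <<'E'
from h import *
P=ctrl.camera_params('wrist');np.savez('w5.npz',**P)
cv2.imwrite('pics/w5.png',ctrl.snapshot('wrist')[...,::-1])
E
```

```text
grasp_force: 0.0
grasp_force: 0.0
grasp_force: 0.0
grasp_force: 0.0
grasp_force: 0.0
grasp_force: 0.0
t 31.73 p [643.3  -5.3 159.6] yaw 1.93 w 70.5 g 0.0 F [0.6 0.5 0. ]
643 -4.3 74 2 -> [0.1, -0.03, 8.56] [0.0, 0.0, -0.1] dist 86
```

View pics/w5.png

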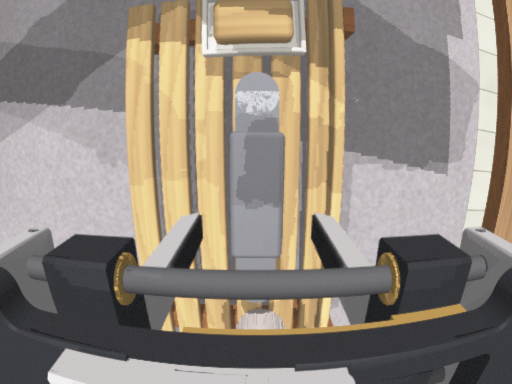

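The brush body spans columns 230..284, so it is centred, and rows 132..256, with its far tip at row 73. I compute its y from these.

```bash
python3 - <<'E'
from h import *
P=dict(np.load('w5.npz'))
for u,v,z in((257,132,100),(257,256,100),(258,73,96)):print(onz('wrist',(u,v),z,P).round(1))
E
python3 -m handwheel '[0.1,0,3,0,0,0,0.5, 0.1,0,5.5,0,0,0,0.5, 0.1,0,7.5,0,0,0,0.5, 0.1,0,8.3,0,0,0,0.5, 0.1,0,8.5,0,0,0,0.5]' |tail -1
python3 -m handwheel '[0,0,0,0,0,0,0.5,0,0,0,0,0,0,0.5]' |tail -1; python3 to.py "643 -4.3 74 2"
```

```text
[642.2  51.9]
[645.9 -55.3]
[641.4 100.3]
grasp_force: 0.0
grasp_force: 0.0
t 32.65 p [643.7  -3.5  75. ] yaw 2.01 w 70.5 g 0.0 F [ 0.4  0.3 -1.1]
643 -4.3 74 2 -> [-0.08, -0.07, 0.1] [0.1, -0.0, 0.0] dist 2
```

```bash
python3 -m handwheel '[0,0,0.1,0,0,0,-0.2, 0,0,0.1,0,0,0,-0.2, 0,0,0.1,0,0,0,-0.2, 0,0,0.1,0,0,0,-0.2, 0,0,0.1,0,0,0,-0.2]' 30|tail -1;  python3 -m handwheel '[0,0,0,0,0,0,-0.2]' |tail -1;python3 to.py "643.5 -4 230 2" "600 100 230 2" "560 230 200 1" "518 346 170 0" "518 346 70 0"
```

```text
grasp_force: 30.0
grasp_force: 30.0
t 33.40 p [643.3  -3.5  73.4] yaw 2.01 w 46.0 g 30.0 F [-0.6  0.6  3. ]
643.5 -4 230 2 -> [-0.05, 0.02, -15.66] [-0.0, -0.0, 0.0] dist 157
600 100 230 2 -> [10.55, -3.98, 0.0] [0.0, 0.0, 0.0] dist 113
560 230 200 1 -> [13.13, -3.54, 3.0] [0.0, 0.0, 1.0] dist 139
518 346 170 0 -> [11.67, -4.0, 3.0] [0.0, 0.0, 1.0] dist 127
518 346 70 0 -> [0.0, 0.0, 10.0] [0.0, 0.0, 0.0] dist 100
```

```bash
python3 -m handwheel '[0,0,-1,0,0,0,-0.2, 0,0,-4,0,0,0,-0.2, 0,0,-9,0,0,0,-0.2, 0,0,-14,0,0,0,-0.2, 0,0,-15.6,0,0,0,-0.2]' |tail -1
python3 -m handwheel '[1.5,-0.6,0,0,0,0,-0.2, 3.5,-1.3,0,0,0,0,-0.2, 6,-2.2,0,0,0,0,-0.2, 8.5,-3.2,0,0,0,0,-0.2, 10.5,-4,0,0,0,0,-0.2]'|tail -1
python3 -m handwheel '[2.5,-0.7,0.5,0,0,0,-0.2, 5,-1.4,1,0,0,0,-0.2, 8,-2.1,2,0,0,0,-0.2, 11,-2.9,2.5,0,0,1,-0.2, 13.1,-3.5,3,0,0,1,-0.2]'|tail -1
python3 -m handwheel '[2.5,-0.8,0.5,0,0,0,-0.2, 5,-1.7,1,0,0,0,-0.2, 7.5,-2.6,2,0,0,0,-0.2, 10,-3.4,2.5,0,0,1,-0.2, 11.7,-3.9,3,0,0,1,-0.2]'|tail -1
python3 -m handwheel '[0,0,0,0,0,0,-0.2,0,0,0,0,0,0,-0.2]' |tail -1; python3 to.py "519 346 62 0"
python3 - <<'E'
from h import *
P=ctrl.camera_params('wrist');np.savez('w6.npz',**P)
cv2.imwrite('pics/w6.png',ctrl.snapshot('wrist')[...,::-1])
E
```

```text
grasp_force: 30.0
grasp_force: 30.0
grasp_force: 30.0
grasp_force: 30.0
grasp_force: 30.0
t 36.15 p [519.4 345.  169.4] yaw -0.03 w 45.8 g 30.0 F [0.1 0.3 0.6]
519 346 62 0 -> [0.11, -0.05, 10.74] [0.0, 0.0, -0.0] dist 107
```

View pics/w6.png

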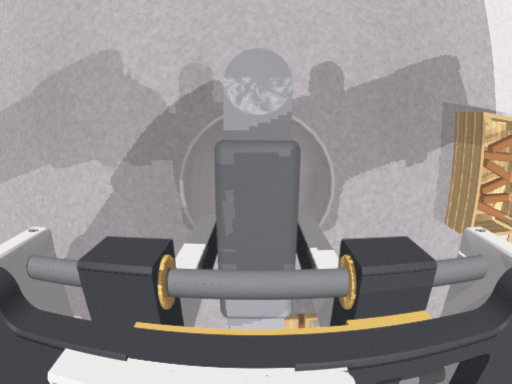

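The bowl rim spans columns 180..335 with its far edge at row 108 or so. The brush is centred on it.

```bash
python3 - <<'E'
from h import *
P=dict(np.load('w6.npz'))
for u,v in((180,185),(335,185),(268,110)):print(onz('wrist',(u,v),66,P).round(1))
E
python3 -m handwheel '[0.1,0,3,0,0,0,-0.2, 0.1,0,6,0,0,0,-0.2, 0.1,0,8.5,0,0,0,-0.2, 0.1,0,10,0,0,0,-0.2, 0.1,0,10.5,0,0,0,-0.2]' |tail -1
python3 -m handwheel '[0,0,0,0,0,0,-0.2,0,0,0,0,0,0,-0.2]' |tail -1; python3 to.py "519 346 57.5 0"
```

```text
[444.  349.7]
[597.9 349.7]
[530.7 421.7]
grasp_force: 30.0
grasp_force: 30.0
t 37.08 p [519.5 347.3  65.2] yaw 0.01 w 45.3 g 30.0 F [-0.5 -0.4 -1. ]
519 346 57.5 0 -> [-0.13, -0.05, 0.77] [0.0, -0.0, 0.0] dist 8
```

```bash
python3 -m handwheel '[0,0,0.3,0,0,0,-0.2,0,0,0.55,0,0,0,-0.2,0,0,0.55,0,0,0,-0.2]'|sed -n '2p;4p';  python3 -m handwheel '[0,0,0.1,0,0,0,-0.2,0,0,0.1,0,0,0,-0.2]'|sed -n '2p;4p';python3 -m handwheel '[0,0,0.08,0,0,0,-0.2,0,0,0.08,0,0,0,-0.2]'|sed -n '2p;4p'
```

```text
eef_pos: [518.9, 347.0, 58.7]
force: [-0.8, 0.0, -0.6]
eef_pos: [519.0, 347.0, 57.8]
force: [-0.3, 1.1, -1.0]
eef_pos: [519.1, 347.0, 57.4]
force: [-1.7, -0.2, 4.9]
```

```bash
python3 -m handwheel '[0,0,0,0,0,0,0.1, 0,0,0,0,0,0,0.5, 0,0,0,0,0,0,0.5, 0,0,-1,0,0,0,0.5, 0,0,-3,0,0,0,0.5]'|tail -2; python3 -m handwheel '[0,0,-5,0,0,0,0.7, 0,0,-10,0,0,0,0.7, 0,0,-15,0,0,0,0.7,0,0,-15,0,0,0,0.7]'|tail -2
python3 - <<'E'
from h import *
cv2.imwrite('pics/w7.png',ctrl.snapshot('wrist')[...,::-1])
s=ctrl.snapshot('scene')[...,::-1]; cv2.imwrite('pics/s7.png',s)
t=ctrl.snapshot('top')[...,::-1]; cv2.imwrite('pics/t7.png',t)
cv2.imwrite('pics/m7.png',np.hstack([cv2.resize(s[130:330,130:420],(500,345)),cv2.resize(t[140:275,340:415],(192,345))]))
E
python3 to.py "530 180 240 -10" "540 0 240 -30" "575 -150 240 -55" "600 -270 240 -80"  "607.4 -337.2 150 -90" "607.4 -337.2 51 -90"
```

```text
grip_width: 70.9
grasp_force: 0.0
grip_width: 79.7
grasp_force: 0.0
t 39.23 p [518.6 346.9 237.1] yaw 0.02 w 79.7 g 0.0 F [ 0.2  0.1 -0.1]
530 180 240 -10 -> [-16.69, 1.13, -0.29] [-0.0, -0.0, 10.0] dist 167
540 0 240 -30 -> [-17.55, 4.11, 0.0] [0.0, 0.0, 20.0] dist 180
575 -150 240 -55 -> [-11.24, 10.53, 0.0] [0.0, 0.0, 25.0] dist 154
600 -270 240 -80 -> [-4.84, 11.26, 0.0] [0.0, 0.0, 25.0] dist 123
607.4 -337.2 150 -90 -> [-0.44, 6.75, 9.0] [0.0, 0.0, 10.0] dist 113
607.4 -337.2 51 -90 -> [0.0, 0.0, 9.9] [0.0, 0.0, 0.0] dist 99
```

View pics/m7.png

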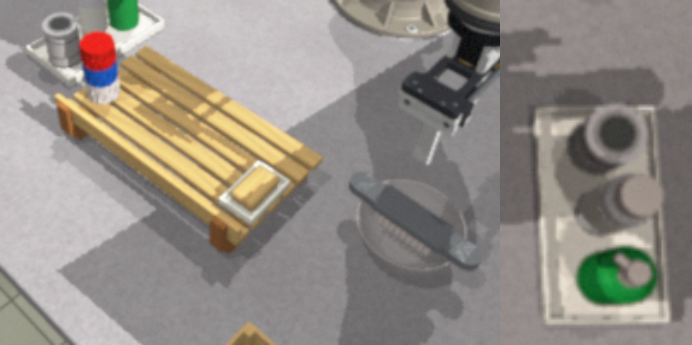

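The brush lies across the bowl with its ends on the rim, and the three things stand upright in the tray. Next I return the tin.

```bash
python3 -m handwheel '[-3.3,0.2,-0.1,0,0,2,0.7, -7,0.5,-0.2,0,0,4,0.7, -11,0.7,-0.3,0,0,6,0.7, -14.5,1,-0.3,0,0,8,0.7, -16.7,1.1,-0.3,0,0,10,0.7]' |tail -1
python3 -m handwheel '[-3.5,0.8,0,0,0,4,0.7, -7,1.6,0,0,0,8,0.7, -10.5,2.4,0,0,0,12,0.7, -14,3.3,0,0,0,16,0.7, -17.5,4.1,0,0,0,20,0.7]'|tail -1
python3 -m handwheel '[-2.2,2.1,0,0,0,5,0.7, -4.5,4.2,0,0,0,10,0.7, -6.7,6.3,0,0,0,15,0.7, -9,8.4,0,0,0,20,0.7, -11.2,10.5,0,0,0,25,0.7]'|tail -1
python3 -m handwheel '[-1,2.2,0,0,0,5,0.7, -2,4.5,0,0,0,10,0.7, -3,6.8,0,0,0,15,0.7, -4,9,0,0,0,20,0.7, -4.8,11.3,0,0,0,25,0.7]'|tail -1
python3 -m handwheel '[-0.1,2,1,0,0,3,0.7, -0.3,4,3,0,0,6,0.7, -0.4,6,6,0,0,9,0.7, -0.4,6.75,8,0,0,10,0.7, -0.4,6.75,9,0,0,10,0.7]'|tail -1
python3 -m handwheel '[0,0,0,0,0,0,0.7,0,0,0,0,0,0,0.7]' |tail -1; python3 to.py "607.4 -337.2 51 -90"
```

```text
grasp_force: 0.0
grasp_force: 0.0
grasp_force: 0.0
grasp_force: 0.0
grasp_force: 0.0
grasp_force: 0.0
t 42.60 p [ 608.9 -335.8  151.1] yaw -89.93 w 79.7 g 0.0 F [-0.1 -0.6  0.7]
607.4 -337.2 51 -90 -> [-0.16, 0.14, 10.01] [0.0, -0.1, 0.1] dist 100
```

```bash
python3 -m handwheel '[-0.1,0.1,3,0,0,0,0.7, -0.1,0.1,6,0,0,0,0.7, -0.1,0.1,8.5,0,0,0,0.7, -0.1,0.1,9.8,0,0,0,0.7, -0.1,0.1,9.95,0,0,0,0.7]' |tail -1
for i in 1 2 3; do python3 -m handwheel '[0,0,0,0,0,0,0.7]' |sed -n 2p; done; python3 to.py "607.4 -337.2 51 -90"
```

```text
grasp_force: 0.0
eef_pos: [607.7, -337.6, 51.4]
eef_pos: [607.7, -337.5, 51.5]
eef_pos: [607.6, -337.3, 51.1]
t 43.60 p [ 607.6 -337.3   51.1] yaw -89.98 w 80.0 g 0.0 F [-0.1 -0.5 -0.1]
607.4 -337.2 51 -90 -> [-0.02, -0.01, 0.01] [0.0, -0.0, 0.0] dist 0
```

Good. Close, lift and carry back.

```bash
python3 -m handwheel '[0,0,0,0,0,0,0.1, 0,0,0,0,0,0,0.1, 0,0,0,0,0,0,0.1, 0,0,0,0,0,0,0.1, 0,0,0,0,0,0,0.1]' 30 |tail -1;  python3 -m handwheel '[0,0,0,0,0,0,0.1]' |tail -1;python3 to.py "607.4 -337.2 150 -90" "607.5 -290 235 -75" "590 -210 240 -45" "572 -80 240 -15"  "572.6 66.6 190 2" "572.6 66.6 109 2"
```

```text
grasp_force: 30.0
grasp_force: 30.0
t 44.35 p [ 607.4 -337.3   50.7] yaw -89.99 w 62.2 g 30.0 F [ 0.3 -0.8  2. ]
607.4 -337.2 150 -90 -> [0.0, -0.0, -9.93] [0.0, -0.0, 0.0] dist 99
607.5 -290 235 -75 -> [0.01, -4.72, -8.5] [0.0, 0.0, -15.0] dist 97
590 -210 240 -45 -> [0.38, -8.18, -0.5] [0.0, 0.0, -30.0] dist 82
572 -80 240 -15 -> [7.92, -10.47, 0.0] [0.0, 0.0, -30.0] dist 131
572.6 66.6 190 2 -> [14.18, -3.74, 5.0] [0.0, 0.0, -17.0] dist 155
572.6 66.6 109 2 -> [0.0, 0.0, 8.1] [0.0, 0.0, 0.0] dist 81
```

```bash
python3 -m handwheel '[0,0,-1,0,0,0,0.1, 0,0,-3,0,0,0,0.1, 0,0,-6,0,0,0,0.1, 0,0,-9,0,0,0,0.1, 0,0,-9.9,0,0,0,0.1]' |tail -1
python3 -m handwheel '[0,-0.5,-1.5,0,0,-3,0.1, 0,-1.5,-3,0,0,-6,0.1, 0,-2.6,-5,0,0,-9,0.1, 0,-3.7,-7,0,0,-12,0.1, 0,-4.7,-8.5,0,0,-15,0.1]'|tail -1
python3 -m handwheel '[0.1,-1.6,-0.1,0,0,-6,0.1, 0.2,-3.2,-0.2,0,0,-12,0.1, 0.3,-4.8,-0.3,0,0,-18,0.1, 0.4,-6.5,-0.4,0,0,-24,0.1, 0.4,-8.2,-0.5,0,0,-30,0.1]'|tail -1
python3 -m handwheel '[1.6,-2.1,0,0,0,-6,0.1, 3.2,-4.2,0,0,0,-12,0.1, 4.8,-6.3,0,0,0,-18,0.1, 6.4,-8.4,0,0,0,-24,0.1, 7.9,-10.5,0,0,0,-30,0.1]'|tail -1
python3 -m handwheel '[3,-0.8,0.5,0,0,-4,0.1, 6.5,-1.7,1.5,0,0,-8,0.1, 10,-2.6,3,0,0,-12,0.1, 13,-3.4,4.5,0,0,-15,0.1, 14.2,-3.7,5,0,0,-17,0.1]'|tail -1
python3 -m handwheel '[0,0,0,0,0,0,0.1,0,0,0,0,0,0,0.1]' |tail -1; python3 to.py "572.6 66.6 109 2"
```

```text
grasp_force: 30.0
grasp_force: 30.0
grasp_force: 30.0
grasp_force: 30.0
grasp_force: 30.0
grasp_force: 30.0
t 47.73 p [572.8  65.5 190. ] yaw 1.88 w 61.4 g 30.0 F [-0.4 -1.  -3.1]
572.6 66.6 109 2 -> [0.12, -0.02, 8.1] [0.0, 0.0, -0.1] dist 81
```

```bash
python3 -m handwheel '[0.1,0,2.5,0,0,0,0.1, 0.1,0,5,0,0,0,0.1, 0.1,0,7,0,0,0,0.1, 0.1,0,8,0,0,0,0.1, 0.1,0,8,0,0,0,0.1]' |tail -1
for i in 1 2; do python3 -m handwheel '[0,0,0,0,0,0,0.1]' |sed -n 2p; done; python3 to.py "572.6 66.6 107.3 2"
```

```text
grasp_force: 30.0
eef_pos: [573.0, 67.8, 110.3]
eef_pos: [572.9, 68.0, 110.2]
t 48.60 p [572.9  68.  110.2] yaw 2.02 w 61.5 g 30.0 F [-0.1  0.3 -3.6]
572.6 66.6 107.3 2 -> [-0.14, -0.04, 0.29] [0.1, -0.0, 0.0] dist 3
```

```bash
python3 -m handwheel '[-0.1,0,0.2,0,0,0,0.1, -0.1,-0.02,0.2,0,0,0,0.1, -0.1,-0.02,0.2,0,0,0,0.1]' |sed -n '2p;4p'
python3 -m handwheel '[0,0,0.1,0,0,0,0.1,0,0,0.1,0,0,0,0.1]' |sed -n '2p;4p'; python3 -m handwheel '[0,0,0.05,0,0,0,0.1,0,0,0.05,0,0,0,0.1]' |sed -n '2p;4p'
```

```text
eef_pos: [572.4, 66.9, 107.6]
force: [-0.3, -1.0, -3.8]
eef_pos: [572.4, 66.9, 106.6]
force: [-0.0, -0.1, -2.0]
eef_pos: [572.4, 67.0, 106.6]
force: [-3.2, 0.9, 8.4]
```

```bash
python3 -m handwheel '[0,0,0,0,0,0,0.5, 0,0,0,0,0,0,0.65, 0,0,0,0,0,0,0.65, 0,0,-2,0,0,0,0.65, 0,0,-7,0,0,0,0.65]'|tail -2; python3 to.py "572.5 60 235 0" "555 -80 240 -22" "540 -200 240 -50" "533.6 -300 240 -80" "533.6 -337.1 190 -90" "533.6 -337.1 64.5 -90"
```

```text
grip_width: 77.6
grasp_force: 0.0
t 50.10 p [571.4  66.5 176.5] yaw 1.99 w 77.6 g 0.0 F [0.5 0.9 0.5]
572.5 60 235 0 -> [-0.67, 0.07, -5.85] [-0.2, 0.1, 2.0] dist 59
555 -80 240 -22 -> [-14.0, -1.75, -0.5] [0.0, 0.0, 22.0] dist 141
540 -200 240 -50 -> [-11.69, 3.1, 0.0] [0.0, 0.0, 28.0] dist 121
533.6 -300 240 -80 -> [-6.92, 7.25, 0.0] [0.0, 0.0, 30.0] dist 100
533.6 -337.1 190 -90 -> [-0.64, 3.65, 5.0] [0.0, 0.0, 10.0] dist 62
533.6 -337.1 64.5 -90 -> [0.0, 0.0, 12.55] [0.0, 0.0, 0.0] dist 126
```

```bash
python3 -m handwheel '[0,0,-3,0,0,0,0.6, -0.7,0.1,-5.8,0,0,2,0.6]' |tail -1
python3 -m handwheel '[-2.8,-0.3,-0.1,0,0,4,0.6, -5.6,-0.7,-0.2,0,0,8,0.6, -8.4,-1,-0.3,0,0,13,0.6, -11.2,-1.4,-0.4,0,0,18,0.6, -14,-1.75,-0.5,0,0,22,0.6]'|tail -1
python3 -m handwheel '[-2.3,0.6,0,0,0,6,0.6, -4.7,1.2,0,0,0,12,0.6, -7,1.8,0,0,0,17,0.6, -9.4,2.4,0,0,0,22,0.6, -11.7,3.1,0,0,0,28,0.6]'|tail -1
python3 -m handwheel '[-1.4,1.4,0,0,0,6,0.6, -2.8,2.9,0,0,0,12,0.6, -4.2,4.3,0,0,0,18,0.6, -5.6,5.8,0,0,0,24,0.6, -6.9,7.25,0,0,0,30,0.6]'|tail -1
python3 -m handwheel '[-0.3,1.5,1,0,0,3,0.6, -0.5,3,2,0,0,6,0.6, -0.6,3.6,3,0,0,10,0.6, -0.6,3.6,5,0,0,10,0.6]'|tail -1
python3 -m handwheel '[0,0,0,0,0,0,0.6,0,0,0,0,0,0,0.6]' |tail -1; python3 to.py "533.6 -337.1 64.3 -90"
```

```text
grasp_force: 0.0
grasp_force: 0.0
grasp_force: 0.0
grasp_force: 0.0
grasp_force: 0.0
grasp_force: 0.0
t 52.98 p [ 535.2 -336.5  189.3] yaw -89.94 w 74.7 g 0.0 F [ 0.6  0.2 -0.1]
533.6 -337.1 64.3 -90 -> [-0.16, 0.06, 12.5] [0.0, 0.0, 0.1] dist 125
```

```bash
python3 -m handwheel '[-0.15,0.05,3,0,0,0,0.6, -0.15,0.05,7,0,0,0,0.6, -0.15,0.05,10,0,0,0,0.6, -0.15,0.05,12,0,0,0,0.6, -0.15,0.05,12.5,0,0,0,0.6]' |tail -1
for i in 1 2 3; do python3 -m handwheel '[0,0,0,0,0,0,0.6]' |sed -n 2p; done; python3 to.py "533.6 -337.1 64.3 -90"
```

```text
grasp_force: 0.0
eef_pos: [534.0, -337.3, 64.8]
eef_pos: [534.2, -337.4, 65.1]
eef_pos: [534.1, -337.2, 64.8]
t 53.98 p [ 534.1 -337.2   64.8] yaw -89.98 w 75.2 g 0.0 F [ 0.4 -0.3  0.2]
533.6 -337.1 64.3 -90 -> [-0.05, -0.01, 0.05] [0.0, -0.1, 0.0] dist 1
```

```bash
python3 -m handwheel '[-0.04,0,0.04,0,0,0,0.4, -0.04,0,0.04,0,0,0,0, -0.04,0,0.04,0,0,0,0, -0.04,0,0.04,0,0,0,0, -0.04,0,0.04,0,0,0,0]' 25 |tail -1;  python3 -m handwheel '[0,0,0,0,0,0,0]' |tail -1;python3 to.py "533.6 -337.1 190 -90" "535 -270 260 -58" "545 -150 260 -25" "574.1 -12 260 2" "574.1 -12 180 2" "574.1 -12 122 2"
```

```text
grasp_force: 25.0
grasp_force: 25.0
t 54.73 p [ 533.3 -337.1   63.7] yaw -89.99 w 51.5 g 25.0 F [-0.3  0.4  1.8]
533.6 -337.1 190 -90 -> [0.03, 0.0, -12.63] [0.0, 0.0, 0.0] dist 126
535 -270 260 -58 -> [0.14, -6.71, -7.0] [0.0, 0.0, -32.0] dist 97
545 -150 260 -25 -> [7.21, -9.65, 0.0] [0.0, 0.0, -33.0] dist 120
574.1 -12 260 2 -> [13.74, -3.19, 0.0] [0.0, 0.0, -27.0] dist 141
574.1 -12 180 2 -> [0.0, 0.0, 8.0] [0.0, 0.0, 0.0] dist 80
574.1 -12 122 2 -> [0.0, 0.0, 5.8] [0.0, 0.0, 0.0] dist 58
```

```bash
python3 -m handwheel '[0,0,-1,0,0,0,0, 0,0,-4,0,0,0,0, 0,0,-8,0,0,0,0, 0,0,-11.5,0,0,0,0, 0,0,-12.6,0,0,0,0]' |tail -1
python3 -m handwheel '[0,-1,-1.5,0,0,-6,0, 0,-2,-3,0,0,-12,0, 0,-3.5,-4.5,0,0,-18,0, 0.1,-5,-6,0,0,-25,0, 0.15,-6.7,-7,0,0,-32,0]'|tail -1
python3 -m handwheel '[1.4,-1.9,0,0,0,-6,0, 2.9,-3.8,0,0,0,-13,0, 4.3,-5.7,0,0,0,-20,0, 5.8,-7.6,0,0,0,-27,0, 7.2,-9.65,0,0,0,-33,0]'|tail -1
python3 -m handwheel '[3,-0.7,0,0,0,-6,0, 6,-1.4,0,0,0,-12,0, 9,-2.1,0,0,0,-18,0, 12,-2.8,0,0,0,-24,0, 13.7,-3.2,0,0,0,-27,0]'|tail -1
python3 -m handwheel '[0,0,2,0,0,0,0, 0,0,4,0,0,0,0, 0,0,6.5,0,0,0,0, 0,0,8,0,0,0,0]'|tail -1
python3 -m handwheel '[0,0,0,0,0,0,0,0,0,0,0,0,0,0]' |tail -1; python3 to.py "574.1 -12 122 2"
```

```text
grasp_force: 25.0
grasp_force: 25.0
grasp_force: 25.0
grasp_force: 25.0
grasp_force: 25.0
grasp_force: 25.0
t 57.98 p [574.  -12.6 180.4] yaw 1.99 w 51.9 g 25.0 F [ 1.2 -0.6 -3.6]
574.1 -12 122 2 -> [0.06, 0.01, 5.84] [0.0, 0.0, -0.0] dist 58
```

```bash
python3 -m handwheel '[0,0,2,0,0,0,0, 0,0,4,0,0,0,0, 0,0,5.3,0,0,0,0, 0,0,5.6,0,0,0,0, 0,0,5.6,0,0,0,0]' |tail -1
for i in 1 2 3; do python3 -m handwheel '[0,0,0,0,0,0,0]' |sed -n 2p; done; python3 to.py "574.1 -12 120.5 2"
```

```text
grasp_force: 25.0
eef_pos: [573.9, -12.4, 124.2]
eef_pos: [573.8, -12.3, 124.1]
eef_pos: [573.7, -12.3, 123.9]
t 58.98 p [573.7 -12.3 123.9] yaw 2.02 w 51.8 g 25.0 F [-0.3 -0.5 -3.5]
574.1 -12 120.5 2 -> [0.03, 0.05, 0.34] [0.0, -0.0, 0.0] dist 3
```

```bash
python3 -m handwheel '[0.02,0.03,0.15,0,0,0,0, 0.02,0.03,0.28,0,0,0,0, 0.02,0.03,0.28,0,0,0,0]' |sed -n '2p;4p'
python3 -m handwheel '[0,0,0.1,0,0,0,0,0,0,0.1,0,0,0,0]' |sed -n '2p;4p'; python3 -m handwheel '[0,0,0.06,0,0,0,0,0,0,0.06,0,0,0,0]' |sed -n '2p;4p'
```

```text
eef_pos: [573.7, -12.2, 120.7]
force: [0.5, 0.0, -3.2]
eef_pos: [573.8, -12.2, 119.8]
force: [0.0, 0.2, -2.2]
eef_pos: [573.9, -12.2, 119.7]
force: [-3.6, -0.3, 6.2]
```

```bash
python3 -m handwheel '[0,0,0,0,0,0,0.4, 0,0,0,0,0,0,0.6, 0,0,0,0,0,0,0.6, 0,0,-2,0,0,0,0.6, 0,0,-7,0,0,0,0.6]'|tail -2;  python3 -m handwheel '[0,0,-4,0,0,0,0.6, 0,0,-6,0,0,0,0.7]'|tail -1; python3 to.py "540 -120 255 -25" "490 -230 255 -55" "462 -300 255 -80" "459.5 -337 165 -90" "459.5 -337 51.6 -90"
```

```text
grip_width: 75.1
grasp_force: 0.0
grasp_force: 0.0
t 60.73 p [574.6 -12.6 252.8] yaw 1.98 w 79.6 g 0.0 F [-1.1  0.2 -0.4]
540 -120 255 -25 -> [-10.62, -3.83, -0.24] [0.2, -0.1, 27.0] dist 113
490 -230 255 -55 -> [-12.08, 0.12, 0.0] [0.0, 0.0, 30.0] dist 121
462 -300 255 -80 -> [-6.31, 4.13, 0.0] [0.0, 0.0, 25.0] dist 75
459.5 -337 165 -90 -> [-0.89, 3.6, 9.0] [0.0, 0.0, 10.0] dist 97
459.5 -337 51.6 -90 -> [0.0, 0.0, 11.34] [0.0, 0.0, 0.0] dist 113
```

```bash
python3 -m handwheel '[-2.1,-0.8,0,0,0,5,0.7, -4.2,-1.5,0,0,0,10,0.7, -6.3,-2.3,0,0,0,16,0.7, -8.4,-3,0,0,0,22,0.7, -10.6,-3.8,0,0,0,27,0.7]'|tail -1
python3 -m handwheel '[-2.4,0,0,0,0,6,0.7, -4.8,0,0,0,0,12,0.7, -7.2,0,0,0,0,18,0.7, -9.6,0.1,0,0,0,24,0.7, -12.1,0.1,0,0,0,30,0.7]'|tail -1
python3 -m handwheel '[-1.3,0.8,0,0,0,5,0.7, -2.6,1.6,0,0,0,10,0.7, -3.9,2.5,0,0,0,15,0.7, -5.2,3.3,0,0,0,20,0.7, -6.3,4.1,0,0,0,25,0.7]'|tail -1
python3 -m handwheel '[-0.4,1.5,1,0,0,3,0.7, -0.7,3,3,0,0,6,0.7, -0.9,3.6,6,0,0,10,0.7, -0.9,3.6,9,0,0,10,0.7]'|tail -1
python3 -m handwheel '[0,0,0,0,0,0,0.7,0,0,0,0,0,0,0.7]' |tail -1; python3 to.py "459.5 -337 51.6 -90"
```

```text
grasp_force: 0.0
grasp_force: 0.0
grasp_force: 0.0
grasp_force: 0.0
grasp_force: 0.0
t 63.35 p [ 459.1 -336.7  160.9] yaw -89.99 w 80.2 g 0.0 F [-0.3  0.1  0.7]
459.5 -337 51.6 -90 -> [0.02, 0.02, 10.93] [0.0, -0.1, 0.0] dist 109
```

```bash
python3 -m handwheel '[0,0,3,0,0,0,0.7, 0,0,6.5,0,0,0,0.7, 0,0,9.5,0,0,0,0.7, 0,0,10.7,0,0,0,0.7, 0,0,10.9,0,0,0,0.7]' |tail -1
for i in 1 2 3; do python3 -m handwheel '[0,0,0,0,0,0,0.7]' |sed -n 2p; done; python3 to.py "459.5 -337 51.6 -90"
```

```text
grasp_force: 0.0
eef_pos: [459.3, -336.7, 51.5]
eef_pos: [459.2, -336.5, 51.2]
eef_pos: [459.0, -336.3, 50.8]
t 64.35 p [ 459.  -336.3   50.8] yaw -89.98 w 80.0 g 0.0 F [-0.7 -0.5 -0.5]
459.5 -337 51.6 -90 -> [0.05, 0.07, -0.08] [0.0, -0.0, 0.0] dist 1
```

```bash
python3 -m handwheel '[0.03,0.04,-0.03,0,0,0,0.5, 0.03,0.04,-0.03,0,0,0,0.1, 0.03,0.04,-0.03,0,0,0,0.1, 0.03,0.04,-0.03,0,0,0,0.1, 0.03,0.04,-0.03,0,0,0,0.1]' 25 |tail -1;  python3 -m handwheel '[0,0,0,0,0,0,0.1]' |tail -1;python3 to.py "459.5 -337 165 -90" "490 -290 235 -65" "545 -180 240 -30" "578.3 -88.4 240 1.9" "578.3 -88.4 165 1.9" "578.3 -88.4 110 1.9"
```

```text
grasp_force: 25.0
grasp_force: 25.0
t 65.10 p [ 459.  -336.8   50.6] yaw -89.99 w 59.6 g 25.0 F [-0.1 -1.   1.6]
459.5 -337 165 -90 -> [0.05, 0.03, -11.44] [0.0, -0.0, 0.0] dist 114
490 -290 235 -65 -> [3.05, -4.7, -7.0] [0.0, 0.0, -25.0] dist 90
545 -180 240 -30 -> [9.63, -7.64, -0.5] [0.0, 0.0, -35.0] dist 123
578.3 -88.4 240 1.9 -> [9.6, -1.7, 0.0] [0.0, 0.0, -31.9] dist 97
578.3 -88.4 165 1.9 -> [0.0, 0.0, 7.5] [0.0, 0.0, 0.0] dist 75
578.3 -88.4 110 1.9 -> [0.0, 0.0, 5.5] [0.0, 0.0, 0.0] dist 55
```

```bash
python3 -m handwheel '[0,0,-1,0,0,0,0.1, 0,0,-4,0,0,0,0.1, 0,0,-7.5,0,0,0,0.1, 0,0,-10.5,0,0,0,0.1, 0,0,-11.4,0,0,0,0.1]' |tail -1
python3 -m handwheel '[0.4,-0.7,-1.5,0,0,-5,0.1, 1,-1.7,-3,0,0,-10,0.1, 1.7,-2.7,-4.5,0,0,-15,0.1, 2.4,-3.7,-6,0,0,-20,0.1, 3,-4.7,-7,0,0,-25,0.1]'|tail -1
python3 -m handwheel '[1.9,-1.5,-0.1,0,0,-7,0.1, 3.8,-3,-0.2,0,0,-14,0.1, 5.7,-4.5,-0.3,0,0,-21,0.1, 7.6,-6,-0.4,0,0,-28,0.1, 9.6,-7.6,-0.5,0,0,-35,0.1]'|tail -1
python3 -m handwheel '[2.2,-0.4,0,0,0,-7,0.1, 4.4,-0.8,0,0,0,-14,0.1, 6.5,-1.2,0,0,0,-20,0.1, 8.3,-1.5,0,0,0,-26,0.1, 9.6,-1.7,0,0,0,-31.9,0.1]'|tail -1
python3 -m handwheel '[0,0,0,0,0,0,0.1, 0,0,2,0,0,0,0.1, 0,0,4,0,0,0,0.1, 0,0,6.5,0,0,0,0.1, 0,0,7.5,0,0,0,0.1]'|tail -1
python3 -m handwheel '[0,0,0,0,0,0,0.1,0,0,0,0,0,0,0.1]' |tail -1; python3 to.py "578.3 -88.9 110 1.9"
```

```text
grasp_force: 25.0
grasp_force: 25.0
grasp_force: 25.0
grasp_force: 25.0
grasp_force: 25.0
grasp_force: 25.0
t 68.47 p [577.6 -88.8 165.5] yaw 1.88 w 59.6 g 25.0 F [ 0.5 -0.3 -2.5]
578.3 -88.9 110 1.9 -> [-0.01, 0.07, 5.55] [0.1, 0.0, -0.0] dist 56
```

```bash
python3 -m handwheel '[0,0,2,0,0,0,0.1, 0,0,4,0,0,0,0.1, 0,0.05,5.1,0,0,0,0.1, 0,0.05,5.4,0,0,0,0.1, 0,0.05,5.4,0,0,0,0.1]' |tail -1
for i in 1 2 3; do python3 -m handwheel '[0,0,0,0,0,0,0.1]' |sed -n 2p; done; python3 to.py "578.3 -88.9 107.5 1.9"
```

```text
grasp_force: 25.0
eef_pos: [577.9, -88.6, 111.0]
eef_pos: [577.9, -88.5, 111.0]
eef_pos: [577.7, -88.5, 110.8]
t 69.47 p [577.7 -88.5 110.8] yaw 1.91 w 59.4 g 25.0 F [-0.5 -0.7 -3.2]
578.3 -88.9 107.5 1.9 -> [-0.04, 0.06, 0.33] [0.0, -0.0, 0.0] dist 3
```

```bash
python3 -m handwheel '[-0.03,0.04,0.15,0,0,0,0.1, -0.03,0.04,0.32,0,0,0,0.1, -0.03,0.04,0.32,0,0,0,0.1]' |sed -n '2p;4p'
python3 -m handwheel '[0,0,0.08,0,0,0,0.1,0,0,0.08,0,0,0,0.1]' |sed -n '2p;4p'; python3 -m handwheel '[0,0,0.06,0,0,0,0.1,0,0,0.06,0,0,0,0.1]' |sed -n '2p;4p'
```

```text
eef_pos: [577.9, -88.8, 107.2]
force: [0.4, -0.2, -3.1]
eef_pos: [578.0, -88.9, 106.6]
force: [0.2, 1.5, -0.5]
eef_pos: [578.1, -88.9, 106.6]
force: [-3.7, 0.5, 10.9]
```

Contact. I release, go straight up to the first viewing pose and check everything.

```bash
python3 -m handwheel '[0,0,0,0,0,0,0.5, 0,0,0,0,0,0,0.7, 0,0,0,0,0,0,0.7, 0,0,-2,0,0,0,0.7, 0,0,-7,0,0,0,0.7]'|tail -2; python3 -m handwheel '[0,-0.1,-5,0,0,0,0.7, 0,-0.2,-10,0,0,0,0.7, 0,-0.3,-12.4,0,0,0,0.7, 0,-0.3,-12.4,0,0,0,0.7,0,-0.3,-12.4,0,0,0,0.7]'|tail -1;python3 to.py "575.3 -91 299.7 1.7"
python3 - <<'E'
from h import *
P=ctrl.camera_params('wrist');im=np.ascontiguousarray(ctrl.snapshot('wrist')[...,::-1]);cv2.imwrite('pics/w8.png',im);hsv=cv2.cvtColor(im,cv2.COLOR_BGR2HSV)
f=lambda u,v,z:np.round(onz('wrist',(u,v),z,P),1)
g=cv2.inRange(hsv,(45,100,30),(85,255,255));n,l,s,c=cv2.connectedComponentsWithStats(g)
k=1+s[1:,4].argmax();x,y,w,h=s[k,:4];print('green',s[k],'L',f(x-.5,y+h/2,146),'R',f(x+w-.5,y+h/2,146),'far',f(x+w/2,y+h-.5,146),'near',f(x+w/2,y-.5,60))
for nm,(x0,y0,x1,y1),z in(('tin',(225,10,292,80),140),('can',(228,76,290,132),209)):
    sub=hsv[y0:y1,x0:x1];m=((sub[...,1]<40)&(sub[...,2]>(150 if nm=='can' else 140))).astype(np.uint8)
    n,l,s,c=cv2.connectedComponentsWithStats(m);k=1+s[1:,4].argmax()
    pts=cv2.findContours((l==k).astype(np.uint8),0,2)[0][0];el=cv2.fitEllipse(cv2.convexHull(pts))
    print(nm,s[k],np.round(el[0],1)+[x0,y0],f(el[0][0]+x0,el[0][1]+y0,z))
t=ctrl.snapshot('top')[...,::-1];s=ctrl.snapshot('scene')[...,::-1]
t0=cv2.imread('pics/top0.png')
q=lambda a:cv2.resize(a,(400,300),interpolation=cv2.INTER_CUBIC)
cv2.imwrite('pics/fin.png',np.vstack([np.hstack([q(s[120:300,160:400]),q(im)]),np.hstack([q(t0[140:275,170:350]),q(t[140:275,170:350])])]))
E
```

```text
grip_width: 79.9
grasp_force: 0.0
grasp_force: 0.0
t 71.60 p [574.7 -88.9 299.9] yaw 1.91 w 80.0 g 0.0 F [-0.   0.2  0.2]
575.3 -91 299.7 1.7 -> [-0.21, 0.06, 0.02] [-0.0, -0.0, 0.2] dist 2
green [ 234  147   52   56 1502] L [548.7 -84.3] R [607.9 -82.2] far [ 580.  -115.6] near [578.9 -57.8]
tin [   7   10   56   52 1464] [259.2  45.7] [572.9  65.5]
can [   6    9   50   47 1831] [257.8 109.3] [573.6 -12.1]
```

View pics/fin.png

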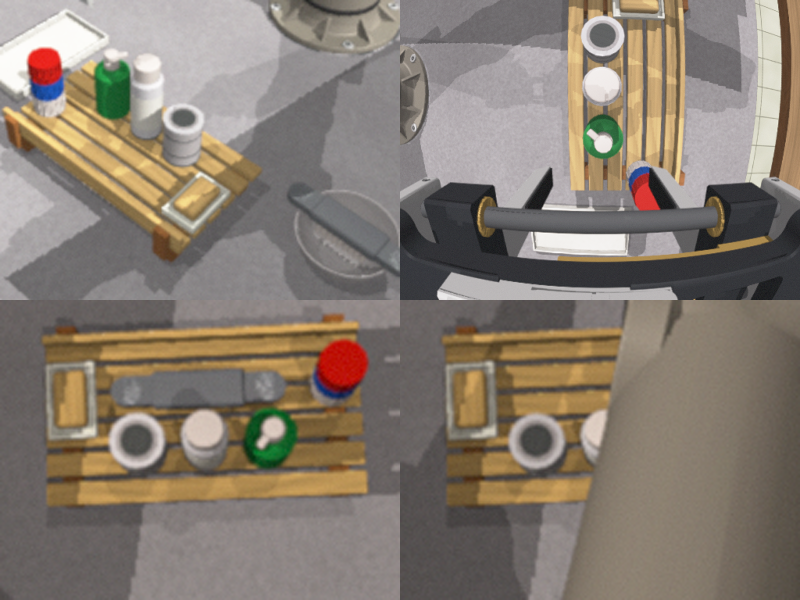

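The final pictures show all three things upright within 1 mm of where they started, the brush across the bowl, and the caps and dish untouched. The gripper is clear of everything.

```bash
python3 -c "
from rig import ctrl
print(ctrl.close_job())"
```

```text
the job is handed in; nothing more can be done
None
```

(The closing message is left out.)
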